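# Lock the board carriage of a test jig

### The job

Get the circuit board locked in the test jig: first take the black plastic offcut out of the carriage's way and put it in the small waste bin, then push the carriage that carries the board fully home against its stop, and finally push the steel rod through the eyelet on the carriage until the rod's head rests against its guide block. Leave the other things on the desk as they are.

Things in the scene. Friction and masses are not known exactly. Their poses are not given: they have to be found in the camera images.
- jig: Fixed board test jig: aluminium base plate 230 (x) x 260 (y) x 12 mm. Origin: centre of its underside. Carriage slides along jig x on the line y=-70 mm to a stop bar (face x=+95, top z=42). Dark rod guide block: x -5..45, y -8..52, top z=31, with an open-topped slot 11.5 wide along y at x=+20 that holds the rod, axis z=25. Beyond y=52 the plate is bare and the rod's head slides on it
- carriage (a joint): How far (m) the carriage stands out from home along the jig's -x: 0 = fully home against the stop, about 0.09 to 0.105 at the start. It slides with about 1.5 N of friction and stays where it is left
- tab (a point): Middle of the rear (-x) face of the carriage's upright push tab: 50 wide (jig y), 6 thick, z 18 to 54 mm over the desk; the point is at 36 mm. Axes as the jig's. Carriage: grey plate 90 mm long from tab face to leading edge, 88 wide, top 22 mm over the desk, green circuit board on it (parts up to 35 mm over the desk). At home this point is at jig (5, -70, 36) mm
- eyelet (a point): Centre of the eyelet in the steel lug on the carriage's +y side: 14 mm round hole along jig y through a lug 8 mm thick, 36 wide (x), 13 to 45 mm over the desk; hole centre 25 mm over the desk. Axes as the jig's. At home it is at jig (20, -20, 25) mm, in line with the rod
- rod: Loose steel rod, 10 mm diameter, 100 mm long, with a disc head 26 mm diameter, 14 mm thick, lying in the guide slot. Origin: on the axis at the head's inner face; the rod runs from there along its own -y, the head along +y. It may roll about y. At the start it is drawn back, head 45 to 58 mm from the guide block; it goes in along the jig's -y
- rod_tip (a point): Centre of the rod's chamfered tip. Fully in, it stands 28 mm past the eyelet's centre (towards the jig's -y)
- rod_head (a point): Centre of the outer end face of the rod's head, the face to push on, 25 mm above the desk; fully in it is at jig y = +66 mm
- offcut: Chunky black plastic offcut with a step, 34 (x) x 20 (y) mm; 14 mm high, 24 mm high over its -x half (x -17 to -1 mm); 20 g. Origin: centre of the underside. It lies on the jig's plate (top at 12 mm) between carriage and stop
- bin: Small grey waste bin, open on top, 120 x 120 x 80 mm high, walls 4 mm, fixed. Origin: centre of the underside
- mug: White mug, 80 mm across, 95 mm high (bystander). Origin: centre of the underside
- marker: Grey and black marker pen, about 120 mm long, 15 mm thick (bystander), along its x. Origin: underside, 42 mm from the grey end
- tape: Roll of tape lying flat, 80 mm across, 22 mm high (bystander). Origin: centre of the underside
- screwdriver: Screwdriver 180 mm long lying on the desk along its x (bystander)
- eraser: Blue eraser 45 x 20 x 13 mm (bystander). Origin: centre of the underside
Things that resemble listed ones, but are neither listed nor needed, are in the scene too. Of the things that look like the rod, the smallest one is meant.

How it is judged (in metres and radians):
On the way, in this order (a step that is already met when the one before it is completed fails the run):
1. the offcut lies in the bin (x of offcut in the frame of bin between -0.06 and 0.06 m and y of offcut in the frame of bin between -0.06 and 0.06 m and z of offcut in the frame of bin below 0.045 m), for 0.2 s.
2. the carriage is home, within 3 mm (value of joint carriage below 0.003 m), for 0.2 s.
3. the rod is through the eyelet, its head within 5 mm of the guide block (y of rod_tip in the frame of eyelet below -0.023 m and x of rod_tip in the frame of eyelet between -0.006 and 0.006 m and z of rod_tip in the frame of eyelet between -0.006 and 0.006 m), for 0.2 s.
At the end, for the whole second after the job is handed in: The offcut lies at rest inside the bin; the carriage is home (joint below 3 mm); the rod is through the carriage's eyelet (tip at least 23 mm past the eyelet's centre and within 6 mm of its axis, so the head is within 5 mm of the guide block) and at rest (all of step 1 and all of step 3 and value of joint carriage below 0.003 m and linear speed of rod below 0.01 m/s and linear speed of offcut below 0.02 m/s); the robot touches nothing.
It fails at once if another thing on the desk (mug, marker, tape, screwdriver, eraser) is moved by more than 30 mm (distance of any of mug, marker, tape, screwdriver, eraser from where it was at the start of the episode above 0.03 m).
It also fails if it takes over 64 s, if anything falls off the work surface, if the arm or the gripper's body presses on something with over 40 N, if the wrist force passes 120 N, or if a joint passes its speed limit or range.

### The arm

A 6-joint arm with a two-finger parallel gripper is mounted at the origin on the work surface. World frame = base frame: x ahead of the robot, y to its left, z up, the work surface at z = 0. Lengths are in m, angles in degrees, forces in N, time in s.
With the tool pointing down it reaches from about 0.375 to 0.9 m from the base axis. Payload 3.1 kg.
Tool frame: the origin (TCP) lies between the finger pads; the fingertips stand 11 mm ahead of it and the grasp point (between the pads) lies 8 mm behind it; z points along the fingers, y is the line along which they close (so a half turn about z gives the same grasp; the last joint's range is limited). The gripper opens to 87 mm and grips with 3 to 60 N. Pads are 19 mm wide; open, the fingers measure 117 mm over their backs; the gripper's body (75 mm by 190 mm) begins 51 mm behind the grasp point.
Start: joints at [-75.659, 30.224, 82.088, -0, 67.689, -10.227], TCP at [0.26, -0.568, 0.234] pointing down, gripper open.
Joint ranges: [-176.69, 176.69], [-43.24, 126.21], [12.49, 139.97], [-82, 262], [0, 151.66], [-163.58, 163.58]. Speed limits (degrees/s): [159.86, 159.86, 180, 180, 180, 180].

### API

Orientations are given as a 3x3 rotation matrix whose columns are the frame's x, y, z axes.
In Python, from rig import bot, viewer, workorder, models gives the robot as it stands.
- The arm moves only by the shell command python3 -m jog 'ROWS'. ROWS is JSON, a list of rows, each a list of 7 numbers: the opening, from 0 (shut) to 1 (fully open), then the shift along the tool's x, y, z in m, then the turn, a rotation vector about the tool's x, y, z in degrees. In form: [[claw, x, y, z, ax, ay, az], ...]. A call has 1 to 20 rows; each row is the pose to reach, as a shift and turn from the pose commanded when the call began, along the tool's axes at that moment; what a row does not reach only later rows make up. A row lasts 1/8 s, in which the tool goes at most 62.5 mm and 10.7 degrees, less where a joint would pass 70% of its speed; a pose out of reach is approached as far as the arm can. A call with a gripper value outside its range is refused whole. The fingers move at their own pace and stop on an object; the grip force is fixed at half the most. Time passes only in rows, so rows that repeat a pose let the fingers close. It gives the time, the measured TCP pose, the force, the opening and the grip force at its end, in the units of the state.
- bot.read_state(): the state, without advancing time (a new reading comes with each control period).
- viewer.capture(name): name is "scene" or "top"; returns (picture, depth): 400x640x3 uint8, blue, green, red; 400x640 float32, m along the optical axis (not along the pixel's ray), 0 where there is no reading.
- viewer.camera_info(name): a dict with "fx", "fy", "cx", "cy" (pixels), "world_to_cam" (4x4, takes a point from world to camera coordinates). Camera axes: x right, y down, z forward; pixel columns grow to the right and rows downward; lengths in m; the calibration is good to about 2 mm. A picture is of the moment at which its call begins. camera_info takes no time and is no camera call.
- workorder.hand_in(): hands the job in; it is judged then, once.
Trained networks look in the newest picture that a camera, given by its name, has taken for a name from the list of things; names that differ only in an ending like _2 or _b are one class to them, and where a whole thing is asked for, a point or a joint stands for the part that bears it (a point fixed in the world has none). Each returns a list of dicts, best first, with "p" (0 to 1); they miss things now and then, are a little off and sometimes report something else, mostly with a low value. They report only what shows in the picture. A call takes as long as a camera call. They do not tell look-alikes from the thing itself.
- models.outline_of(camera, thing): "mask" (400x640 bool, what is visible of it).
- models.tip_of(camera, thing): "xyz" ([x, y, z] in m, in world coordinates, good to about 4 mm: a listed point, or the origin of a listed thing).
The state is a dict: "time_s": time; "joint_positions": joint angles; "qvel": joint speeds; "tau": joint torques, N m; "position": TCP position; "tcp_rot": TCP orientation; "force": force on the tool from outside, world axes, zero at the start; "moment": the same for the moment, N m; "opening": opening from 0.0 (shut) to 1.0 (fully open); "grasp_force": force on a finger pad.
Only numpy, scipy, OpenCV 4.12 (cv2) and the standard library are available. Lean on these libraries where they do the work, as an engineer would, in place of code of your own. Each camera call takes 0.05 s, during which the arm holds its last target. There are 200 camera calls.

## Working session

There is one attempt and no reset: what is moved stays moved. The work goes in short steps, Python scripts to look and compute and a shell command to move; the robot and the scene stay as the last step left them, time stands still between calls to the robot, and variables do not carry over. Pictures are saved under pics/ and viewed, at most 10 in all, crops included, and the job is handed in when it is done.

```bash
mkdir -p pics; ls
cat > h.py <<'E'
import numpy as np, cv2
from rig import bot, viewer, workorder, models
def pts(cam, depth):
    i=viewer.camera_info(cam); v,u=np.mgrid[0:400,0:640]
    P=np.stack([(u-i["cx"])/i["fx"]*depth,(v-i["cy"])/i["fy"]*depth,depth],-1)
    T=np.linalg.inv(np.array(i["world_to_cam"])); return P@T[:3,:3].T+T[:3,3]
def pix(cam,p):
    i=viewer.camera_info(cam);T=np.array(i["world_to_cam"]);c=T[:3,:3]@p+T[:3,3]
    return (round(float(i["fx"]*c[0]/c[2]+i["cx"])),round(float(i["fy"]*c[1]/c[2]+i["cy"])))
E
python3 - <<'E'
from h import *
for c in("scene","top"):
    im,d=viewer.capture(c); cv2.imwrite(f"pics/{c}0.png",im); np.save(f"{c}0.npy",d)
    for t in["jig","tab","eyelet","rod","rod_tip","rod_head","offcut","bin","mug","marker","tape","screwdriver","eraser"]:
        print(c,t,[(np.round(r["xyz"],3).tolist(),round(r["p"],2),pix(c,np.array(r["xyz"]))) for r in models.tip_of(c,t)[:4]])
s=bot.read_state();print(s["time_s"],np.round(s["tcp_rot"],3).tolist())
E
```

```text
pics
scene jig [([0.626, -0.03, -0.002], 0.92, (341, 237))]
scene tab [([0.536, -0.104, 0.035], 0.57, (304, 226)), ([0.644, 0.08, 0.028], 0.41, (371, 215))]
scene eyelet [([0.543, -0.051, 0.026], 0.85, (318, 219)), ([0.646, 0.082, 0.027], 0.6, (372, 215))]
scene rod [([0.648, 0.069, 0.024], 0.66, (369, 218)), ([0.329, 0.054, 0.015], 0.59, (300, 166)), ([0.338, -0.234, 0.018], 0.49, (233, 213))]
scene rod_tip [([0.408, -0.132, 0.008], 0.71, (272, 211)), ([0.457, 0.053, 0.005], 0.59, (325, 189)), ([0.653, -0.035, 0.024], 0.51, (346, 239))]
scene rod_head [([0.329, -0.25, 0.021], 0.64, (227, 214)), ([0.536, -0.104, 0.031], 0.51, (304, 226)), ([0.314, 0.052, 0.018], 0.48, (297, 164)), ([0.679, -0.094, 0.007], 0.22, (338, 259))]
scene offcut [([0.682, -0.094, 0.01], 0.41, (339, 259))]
scene bin [([0.449, 0.339, -0.0], 0.66, (380, 148))]
scene mug [([0.496, -0.332, -0.0], 0.65, (237, 268))]
scene marker [([0.678, -0.36, 0.001], 0.8, (267, 319)), ([0.579, 0.498, 0.0], 0.74, (435, 146)), ([0.497, -0.333, 0.002], 0.72, (237, 268))]
scene tape []
scene screwdriver [([0.58, 0.499, -0.001], 0.67
[... 411 characters left out ...]
5, (300, 232)), ([0.645, -0.036, 0.029], 0.43, (329, 166))]
top rod_head [([0.324, -0.251, 0.016], 0.58, (405, 278)), ([0.646, 0.08, 0.026], 0.57, (289, 165)), ([0.451, 0.335, -0.0], 0.28, (201, 234))]
top offcut [([0.676, -0.096, 0.012], 0.4, (350, 157))]
top bin []
top mug [([0.495, -0.332, 0.0], 0.98, (430, 218)), ([0.682, 0.362, -0.002], 0.42, (194, 155))]
top marker [([0.682, -0.362, 0.003], 0.68, (439, 155))]
top tape [([0.679, 0.367, -0.001], 0.72, (192, 156)), ([0.649, -0.036, 0.025], 0.23, (329, 165))]
top screwdriver [([0.578, 0.493, 0.003], 0.62, (147, 190))]
top eraser [([0.576, -0.485, 0.005], 0.41, (482, 190))]
1.4 [[0.909, 0.416, -0.0], [0.416, -0.909, 0.0], [0.0, -0.0, -1.0]]
```

Run:
```python
from h import *
im=cv2.imread("pics/top0.png"); cv2.imwrite("pics/topc.png",cv2.resize(im[110:300,170:450],None,fx=2.85,fy=2.85,interpolation=cv2.INTER_CUBIC))
P=pts("top",np.load("top0.npy"))
for n,b in {"jig":(255,400,100,240)}.items():
    pass
# top-view height map analysis: regions by height in the jig area
x,y,z=P[...,0],P[...,1],P[...,2]
A=(x>.48)&(x<.78)&(y>-.2)&(y<.14)
pl=A&(abs(z-.012)<.004)
def rect(m,name):
    q=P[m][:,:2].astype(np.float32); r=cv2.minAreaRect(q*1000); print(name,m.sum(),np.round(r[0],1),np.round(r[1],1),round(r[2],2), "z",round(float(np.median(P[m][:,2])),4))
def big(m):
    n,l,s,_=cv2.connectedComponentsWithStats(m.astype(np.uint8)); return l==1+np.argmax(s[1:,4])
rect(big(A&(z>.007)),"jig")
for lo,hi in((.029,.034),(.038,.046),(.048,.06)):
    m=A&(z>lo)&(z<hi);n,l,s,_=cv2.connectedComponentsWithStats(m.astype(np.uint8))
    for k in range(1,n):
        if s[k,4]>15: rect(l==k,(lo,hi,s[k,:4].tolist()))
for t in("offcut","bin","rod"):
    for r in models.outline_of("top",t)[:3]: print(t,r["p"]); rect(r["mask"]&(np.load("top0.npy")>0),t)
```

```text
jig 6846 [629.8 -29.5] [230.3 261.8] 1.42 z 0.0133
(0.029, 0.034, [294, 156, 37, 18]) 273 [648.4  14.2] [ 50.  103.4] 0.4 z 0.0314
(0.029, 0.034, [348, 175, 12, 7]) 35 [ 608.8 -105.2] [17.6 32. ] 0.46 z 0.0311
(0.029, 0.034, [348, 182, 14, 9]) 35 [ 587.9 -108.5] [24.4 30.5] 44.86 z 0.0301
(0.029, 0.034, [354, 189, 9, 11]) 21 [ 563.9 -113.9] [17.7 28.7] 52.92 z 0.0301
(0.038, 0.046, [334, 132, 34, 6]) 156 [733.6 -97. ] [15.5 95.5] 1.09 z 0.0421
(0.038, 0.046, [289, 162, 5, 6]) 16 [646.4  74. ] [11.5 14. ] 89.92 z 0.0394
(0.038, 0.046, [334, 193, 4, 13]) 26 [546.5 -51.5] [34.6  6.9] 4.39 z 0.0437
(0.048, 0.06, [345, 202, 18, 2]) 36 [ 535.6 -102.2] [ 3.6 48.1] 0.18 z 0.0535
offcut 0.41
offcut 71 [679.5 -93.6] [31.  18.7] 9.64 z 0.0334
bin 0.62
bin 2298 [454.1 351.7] [131.2 151.5] 3.45 z 0.0068
rod 0.76
rod 302 [380.7  54.4] [ 35.3 148.7] 89.73 z 0.0177
rod 0.62
rod 210 [652.5  24. ] [ 27.5 112.5] 1.5 z 0.0302
rod 0.55
rod 279 [ 362.7 -188.7] [140.8  33.8] 62.35 z 0.019
```

View pics/topc.png

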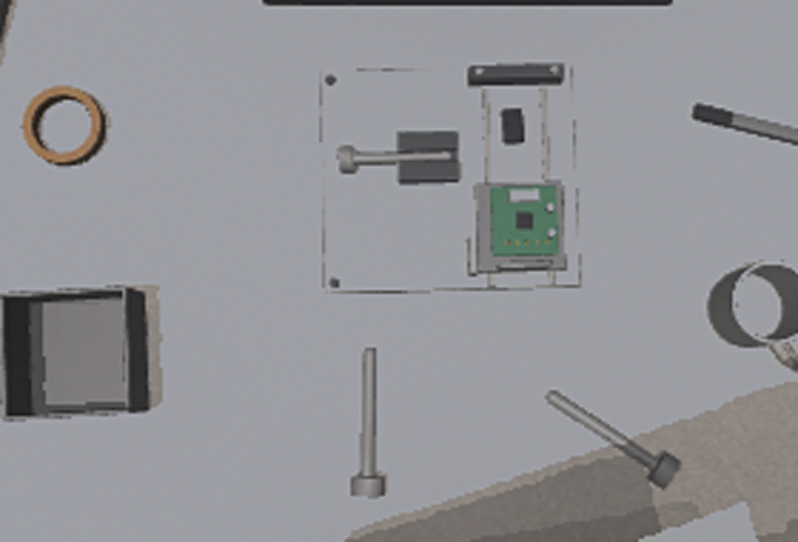

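View pics/scene0.png

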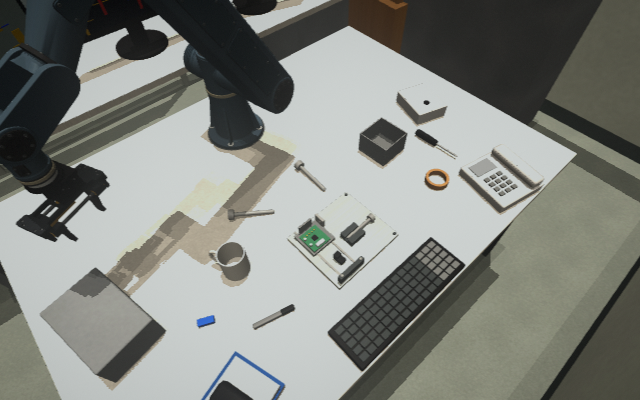

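Rod candidates, in top-picture pixels: (312,165) in the jig slot, (300,250) and (385,265) loose on the desk. The one in the slot is visibly the smallest and lies in the guide, so it fits the description, and the enlarged crop confirms it. The offcut is at top px (350,155), between the carriage and the stop. The bin is at about (197,233).

Run:
```python
from h import *
ims={}
for c in("top","scene"):
    d=np.load(c+"0.npy");P=pts(c,d);x,y,z=P[...,0],P[...,1],P[...,2]
    def rect(m,n):
        if m.sum()<4: print(c,n,m.sum());return
        q=(P[m][:,:2]*1000).astype(np.float32);r=cv2.minAreaRect(q);print(c,n,m.sum(),"mean",q.mean(0).round(1),"rect",np.round(r[0],1),np.round(r[1],1),round(r[2],1),"z",round(float(np.median(P[m][:,2])),4))
    O=(d>0)&(x>.65)&(x<.715)&(y>-.12)&(y<-.07)
    rect(O&(z>.019),"off all");rect(O&(z>.033)&(z<.04),"off hi");rect(O&(z>.022)&(z<.029),"off lo")
    B=(d>0)&(x>.36)&(x<.55)&(y>.25)&(y<.44)
    rect(B&(abs(z-.08)<.006),"bin rim")
    H=(d>0)&(x>.62)&(x<.68)&(y>.05)&(y<.11)
    rect(H&(z>.018),"head")
s=bot.read_state();print(s["time_s"],s["position"])
im=cv2.imread("pics/scene0.png")[185:290,285:400]
cv2.imwrite("pics/scenec.png",cv2.resize(im,None,fx=5,fy=5,interpolation=cv2.INTER_CUBIC))
```

```text
top off all 89 mean [680.1 -93.8] rect [680.3 -86. ] [35.2 36.2] 7.0 z 0.0295
top off hi 39 mean [673.2 -95.6] rect [673.5 -95.2] [17.7 15.6] 89.3 z 0.0354
top off lo 35 mean [686.8 -93.4] rect [681.7 -93.2] [17.6 33.7] 89.0 z 0.0259
top bin rim 306 mean [451.  338.8] rect [450.1 337.1] [119.8 122.4] 3.5 z 0.0797
top head 62 mean [646.   69.7] rect [646.7  65.8] [24.  28.9] 0.5 z 0.0336
scene off all 94 mean [685.1 -95.1] rect [685.5 -94. ] [34.7 20.3] 3.1 z 0.0273
scene off hi 30 mean [676.5 -94.4] rect [676.3 -94.3] [14.3 19. ] 0.5 z 0.0354
scene off lo 45 mean [691.7 -94.2] rect [686.8 -93.9] [32.1 20. ] 4.0 z 0.0251
scene bin rim 180 mean [455.2 335.1] rect [454.3 338.2] [123.  125.1] 2.9 z 0.0777
scene head 64 mean [652.1  70.2] rect [650.1  67.4] [33.8 24.3] 85.0 z 0.03
1.55 [ 0.25988358 -0.56837452  0.23351424]
```

View pics/scenec.png

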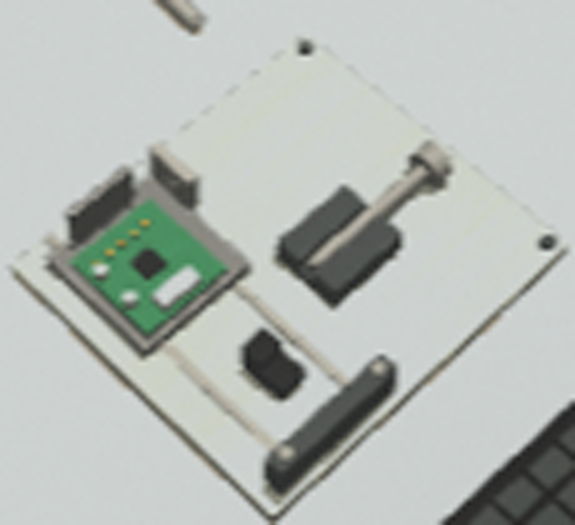

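The crop shows the offcut's tall half facing the carriage, at (262,352), which matches the depth data: tall half centred at about (0.675,-0.095), yaw about 3°. The rod lies in the dark block's slot with its head at (430,160). Moving above the offcut now.

```bash
python3 -m jog '[[0.6,0.575,-0.257,0,0,0,22],[0.6,0.575,-0.257,0,0,0,22],[0.6,0.575,-0.257,0,0,0,22],[0.6,0.575,-0.257,0,0,0,22],[0.6,0.575,-0.257,0,0,0,22],[0.6,0.575,-0.257,0,0,0,22],[0.6,0.575,-0.257,0,0,0,22],[0.6,0.575,-0.257,0,0,0,22],[0.6,0.575,-0.257,0,0,0,22],[0.6,0.575,-0.257,0,0,0,22],[0.6,0.575,-0.257,0,0,0,22],[0.6,0.575,-0.257,0,0,0,22],[0.6,0.575,-0.257,0.1,0,0,22],[0.6,0.575,-0.257,0.13,0,0,22],[0.6,0.575,-0.257,0.13,0,0,22],[0.6,0.575,-0.257,0.13,0,0,22]]'
```

```text
time_s: 3.55
position: [0.6765, -0.0972, 0.105]
tcp_rot: [[0.999, 0.043, 0.002], [0.043, -0.999, -0.001], [0.002, 0.001, -1.0]]
force: [0.3, -0.0, 0.6]
opening: 0.6
grasp_force: 0.0
```

```bash
python3 -m jog '[[0.6,0,-0.002,0.04,0,0,0],[0.6,0,-0.002,0.065,0,0,0],[0.6,0,-0.002,0.077,0,0,0],[0.6,0,-0.002,0.077,0,0,0],[0.6,0,-0.002,0.077,0,0,0],[0,0,-0.002,0.077,0,0,0],[0,0,-0.002,0.077,0,0,0],[0,0,-0.002,0.077,0,0,0],[0,0,-0.002,0.077,0,0,0],[0,0,-0.002,0.077,0,0,0],[0,0,-0.002,0.077,0,0,0],[0,0,-0.002,0.05,0,0,0],[0,0,-0.002,0,0,0,0],[0,0,-0.002,-0.06,0,0,0],[0,0,-0.002,-0.06,0,0,0],[0,0,-0.002,-0.06,0,0,0]]'
```

```text
time_s: 5.55
position: [0.6753, -0.0934, 0.1633]
tcp_rot: [[0.999, 0.045, -0.001], [0.045, -0.999, 0.0], [-0.001, -0.0, -1.0]]
force: [-0.7, 0.2, -0.5]
opening: 0.227
grasp_force: 30.0
```

```bash
python3 -m jog '[[0,-0.209,-0.44,0,0,0,0],[0,-0.209,-0.44,0,0,0,0],[0,-0.209,-0.44,0,0,0,0],[0,-0.209,-0.44,0,0,0,0],[0,-0.209,-0.44,0,0,0,0],[0,-0.209,-0.44,0,0,0,0],[0,-0.209,-0.44,0,0,0,0],[0,-0.209,-0.44,0,0,0,0],[0,-0.209,-0.44,0,0,0,0],[0,-0.209,-0.44,0,0,0,0],[0,-0.209,-0.44,0,0,0,0],[0,-0.209,-0.44,0,0,0,0],[0,-0.209,-0.44,0,0,0,0]]'
```

```text
time_s: 7.18
position: [0.4479, 0.3358, 0.1636]
tcp_rot: [[0.999, 0.043, 0.0], [0.043, -0.999, -0.0], [0.0, 0.0, -1.0]]
force: [-0.3, -0.5, -0.0]
opening: 0.23
grasp_force: 30.0
```

```bash
python3 -m jog '[[0,0,0,0.05,0,0,0],[0,0,0,0.095,0,0,0],[0,0,0,0.11,0,0,0],[0,0,0,0.11,0,0,0],[0,0,0,0.11,0,0,0],[0.5,0,0,0.11,0,0,0],[0.5,0,0,0.11,0,0,0],[0.5,0,0,0.11,0,0,0],[0.5,0,0,0.11,0,0,0],[0.5,0,0,0.06,0,0,0],[0.5,0,0,0,0,0,0],[0.5,0,0,-0.05,0,0,0],[0.5,0,0,-0.05,0,0,0],[0.5,0,0,-0.05,0,0,0]]'
python3 - <<'E'
from h import *
for c in("top","scene"):
    viewer.capture(c)
    for t in("offcut","tab","rod_head"):print(c,t,[(np.round(r["xyz"],3).tolist(),round(r["p"],2)) for r in models.tip_of(c,t)])
s=bot.read_state();print(s["position"],s["time_s"])
E
```

```text
time_s: 8.93
position: [0.4467, 0.3363, 0.2131]
tcp_rot: [[0.999, 0.045, -0.001], [0.045, -0.999, -0.001], [-0.001, 0.0, -1.0]]
force: [-0.7, -0.1, -0.5]
opening: 0.5
grasp_force: 0.0
top offcut [([0.682, -0.365, 0.004], 0.71), ([0.45, 0.338, 0.001], 0.62)]
top tab [([0.535, -0.102, 0.038], 0.85)]
top rod_head [([0.328, -0.251, 0.014], 0.71), ([0.308, 0.052, 0.017], 0.59), ([0.648, 0.08, 0.028], 0.47), ([0.682, 0.364, -0.002], 0.31)]
scene offcut [([0.452, 0.337, -0.001], 0.52)]
scene tab [([0.534, -0.102, 0.032], 0.64)]
scene rod_head [([0.449, 0.34, 0.004], 0.71), ([0.31, 0.048, 0.018], 0.68), ([0.65, 0.079, 0.026], 0.66), ([0.329, -0.251, 0.021], 0.64)]
[0.44712923 0.33644939 0.21272235] 9.325
```

The offcut is in the bin: both cameras put it at about (0.451,0.337). Next I'll go behind the tab with the fingers shut.

```bash
python3 -m jog '[[0,0.023,0.44,0,0,0,1.3],[0,0.023,0.44,0,0,0,1.3],[0,0.023,0.44,0,0,0,1.3],[0,0.023,0.44,0,0,0,1.3],[0,0.023,0.44,0,0,0,1.3],[0,0.023,0.44,0,0,0,1.3],[0,0.023,0.44,0,0,0,1.3],[0,0.023,0.44,0,0,0,1.3],[0,0.023,0.44,0,0,0,1.3],[0,0.023,0.44,0,0,0,1.3],[0,0.023,0.44,0.06,0,0,1.3],[0,0.023,0.44,0.12,0,0,1.3],[0,0.023,0.44,0.16,0,0,1.3],[0,0.023,0.44,0.175,0,0,1.3],[0,0.023,0.44,0.175,0,0,1.3],[0,0.023,0.44,0.175,0,0,1.3]]'
```

```text
time_s: 11.32
position: [0.4912, -0.102, 0.04]
tcp_rot: [[1.0, 0.023, 0.003], [0.023, -1.0, -0.001], [0.003, 0.001, -1.0]]
force: [0.5, 0.3, 0.1]
opening: 0.006
grasp_force: 0.0
```

```bash
python3 -m jog '[[0,0.015,0,0.002,0,0,0],[0,0.024,0,0.002,0,0,0],[0,0.03,0,0.002,0,0,0],[0,0.036,0,0.002,0,0,0],[0,0.044,0,0.002,0,0,0],[0,0.052,0,0.002,0,0,0],[0,0.06,0,0.002,0,0,0],[0,0.068,0,0.002,0,0,0],[0,0.076,0,0.002,0,0,0],[0,0.084,0,0.002,0,0,0],[0,0.092,0,0.002,0,0,0],[0,0.1,0,0.002,0,0,0],[0,0.108,0,0.002,0,0,0],[0,0.115,0,0.002,0,0,0],[0,0.12,0,0.002,0,0,0],[0,0.124,0,0.002,0,0,0],[0,0.126,0,0.002,0,0,0],[0,0.128,0,0.002,0,0,0]]'
```

```text
time_s: 13.58
position: [0.6181, -0.0992, 0.0366]
tcp_rot: [[1.0, 0.022, 0.0], [0.022, -1.0, -0.0], [0.0, 0.0, -1.0]]
force: [-0.8, 0.3, -0.8]
opening: 0.006
grasp_force: 0.8
```

```bash
python3 -m jog '[[0,0.002,0,0,0,0,0],[0,0.004,0,0,0,0,0],[0,0.006,0,0,0,0,0],[0,0.007,0,0,0,0,0],[0,0.008,0,0,0,0,0],[0,0.008,0,0,0,0,0]]'
python3 - <<'E'
from h import *
for c in("top","scene"):
    viewer.capture(c)
    for t in("tab","eyelet"):print(c,t,[(np.round(r["xyz"],3).tolist(),round(r["p"],2)) for r in models.tip_of(c,t)])
s=bot.read_state();print(s["position"],s["force"],s["time_s"])
E
```

```text
time_s: 14.32
position: [0.6257, -0.099, 0.0366]
tcp_rot: [[1.0, 0.022, -0.001], [0.022, -1.0, -0.0], [-0.001, 0.0, -1.0]]
force: [-2.5, 0.1, 0.6]
opening: 0.005
grasp_force: 1.4
top tab []
top eyelet [([0.653, 0.067, 0.026], 0.49)]
scene tab [([0.686, 0.364, 0.002], 0.65), ([0.638, -0.099, 0.035], 0.56), ([0.627, -0.032, -0.001], 0.23)]
scene eyelet [([0.649, -0.05, 0.026], 0.66), ([0.646, 0.067, 0.024], 0.62)]
[ 0.62564762 -0.098965    0.0365684 ] [-3.40007093 -0.7677775   1.50208686] 14.625
```

```bash
python3 -m jog '[[0,0.001,0,0,0,0,0],[0,0.002,0,0,0,0,0],[0,0.002,0,0,0,0,0]]'; python3 -m jog '[[0,0.001,0,0,0,0,0],[0,0.002,0,0,0,0,0],[0,0.002,0,0,0,0,0]]'
```

```text
time_s: 15.0
position: [0.6257, -0.099, 0.0366]
tcp_rot: [[1.0, 0.023, -0.005], [0.023, -1.0, 0.0], [-0.005, -0.0, -1.0]]
force: [-8.6, -1.7, 4.9]
opening: 0.005
grasp_force: 4.0
time_s: 15.38
position: [0.6257, -0.0989, 0.0366]
tcp_rot: [[1.0, 0.023, -0.01], [0.023, -1.0, 0.001], [-0.01, -0.001, -1.0]]
force: [-11.7, -2.8, 7.9]
opening: 0.002
grasp_force: 5.9
```

The carriage is against its stop: the position holds while the force rises. Retreat, lift and go beyond the rod head.

```bash
python3 -m jog '[[0,-0.01,0,0,0,0,0],[0,-0.035,0,0,0,0,0],[0,-0.035,0,-0.04,0,0,0],[0,-0.035,0,-0.09,0,0,0],[0,-0.02,-0.06,-0.09,0,0,0],[0,0.01,-0.11,-0.09,0,0,0],[0,0.022,-0.17,-0.09,0,0,0],[0,0.022,-0.219,-0.09,0,0,0],[0,0.022,-0.219,-0.09,0,0,0],[0,0.022,-0.219,-0.09,0,0,0],[0,0.022,-0.219,-0.09,0,0,0]]'
python3 - <<'E'
from h import *
for c in("top","scene"):
    im,d=viewer.capture(c); cv2.imwrite(f"pics/{c}1.png",im)
    for t in("tab","eyelet","rod_head","rod_tip"):print(c,t,[(np.round(r["xyz"],3).tolist(),round(r["p"],2)) for r in models.tip_of(c,t)])
cv2.imwrite("pics/s1c.png",cv2.resize(im[170:290,285:415],None,fx=4.6,fy=4.6,interpolation=cv2.INTER_CUBIC))
E
```

```text
time_s: 16.75
position: [0.6477, 0.1193, 0.1266]
tcp_rot: [[1.0, 0.02, 0.001], [0.02, -1.0, -0.0], [0.001, 0.0, -1.0]]
force: [-0.1, 0.9, -0.5]
opening: 0.002
grasp_force: 0.0
top tab [([0.638, -0.101, 0.04], 0.95)]
top eyelet [([0.648, -0.048, 0.027], 0.82)]
top rod_head [([0.305, 0.053, 0.016], 0.84), ([0.324, -0.253, 0.015], 0.56), ([0.647, 0.08, 0.026], 0.41)]
top rod_tip [([0.454, 0.052, 0.008], 0.66), ([0.644, -0.038, 0.029], 0.47)]
scene tab [([0.637, -0.1, 0.033], 0.91)]
scene eyelet [([0.65, -0.05, 0.028], 0.73)]
scene rod_head [([0.646, 0.08, 0.025], 0.66), ([0.308, 0.051, 0.019], 0.65), ([0.328, -0.25, 0.017], 0.55), ([0.685, 0.366, -0.0], 0.37)]
scene rod_tip [([0.41, -0.125, 0.008], 0.79), ([0.454, 0.052, 0.006], 0.73), ([0.65, -0.034, 0.025], 0.72), ([0.647, 0.082, 0.024], 0.3), ([0.687, 0.365, 0.002], 0.17)]
```

View pics/s1c.png

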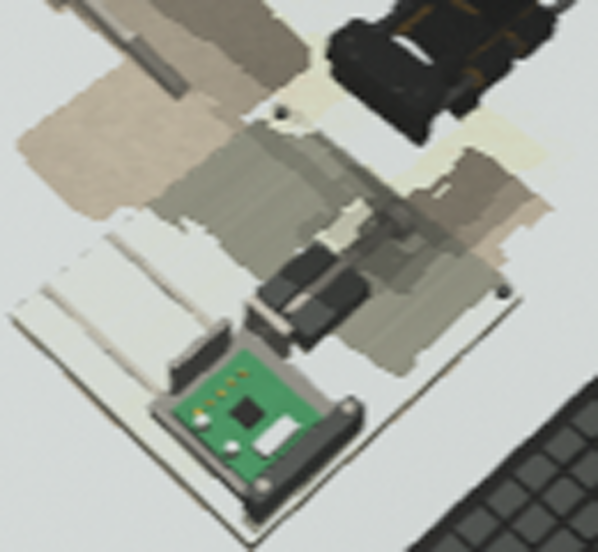

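The crop shows the carriage against the stop bar at (305,450) and the lug in line with the rod slot at (270,325). The rod head is at (395,215), still drawn back. Lowering behind the head and pushing slowly.

```bash
python3 -m jog '[[0,0,0,0.05,0,0,0],[0,0,0,0.085,0,0,0],[0,0,0,0.099,0,0,0],[0,0,0,0.099,0,0,0],[0,0,0.006,0.099,0,0,0],[0,0,0.012,0.099,0,0,0],[0,0,0.018,0.099,0,0,0],[0,0,0.022,0.099,0,0,0],[0,0,0.026,0.099,0,0,0],[0,0,0.03,0.099,0,0,0],[0,0,0.034,0.099,0,0,0],[0,0,0.038,0.099,0,0,0],[0,0,0.042,0.099,0,0,0],[0,0,0.045,0.099,0,0,0]]'
```

```text
time_s: 19.0
position: [0.6482, 0.0754, 0.0275]
tcp_rot: [[1.0, 0.022, -0.0], [0.022, -1.0, 0.0], [-0.0, -0.0, -1.0]]
force: [-0.1, 1.3, -0.3]
opening: 0.006
grasp_force: 0.3
```

```bash
python3 -m jog '[[0,0,0.004,0,0,0,0],[0,0,0.008,0,0,0,0],[0,0,0.012,0,0,0,0],[0,0,0.015,0,0,0,0],[0,0,0.017,0,0,0,0],[0,0,0.017,0,0,0,0]]'
python3 - <<'E'
from h import *
for c in("top","scene"):
    im,d=viewer.capture(c)
    for t in("rod","rod_head","rod_tip"):print(c,t,[(np.round(r["xyz"],3).tolist(),round(r["p"],2)) for r in models.tip_of(c,t) if r["xyz"][0]>.6])
s=bot.read_state();print(s["position"],s["force"])
E
```

```text
time_s: 19.75
position: [0.6486, 0.0583, 0.0275]
tcp_rot: [[1.0, 0.022, 0.0], [0.022, -1.0, -0.0], [0.0, 0.0, -1.0]]
force: [-0.1, 0.1, 0.6]
opening: 0.006
grasp_force: 0.0
top rod []
top rod_head []
top rod_tip []
scene rod [([0.65, 0.034, 0.022], 0.52)]
scene rod_head [([0.687, 0.366, -0.0], 0.57), ([0.647, 0.048, 0.025], 0.47)]
scene rod_tip [([0.654, -0.069, 0.026], 0.42)]
[0.64857518 0.05870408 0.02757851] [-0.11864541 -0.76626263  0.46594649]
```

```bash
python3 -m jog '[[0,0,0.003,0,0,0,0],[0,0,0.006,0,0,0,0],[0,0,0.008,0,0,0,0],[0,0,0.009,0,0,0,0],[0,0,0.009,0,0,0,0]]';  python3 -m jog '[[0,0,0.0015,0,0,0,0],[0,0,0.003,0,0,0,0],[0,0,0.003,0,0,0,0]]'
```

```text
time_s: 20.78
position: [0.6488, 0.0494, 0.0275]
tcp_rot: [[1.0, 0.022, -0.0], [0.022, -1.0, -0.0], [-0.0, 0.0, -1.0]]
force: [-0.3, -0.2, -0.4]
opening: 0.004
grasp_force: 0.1
time_s: 21.15
position: [0.6488, 0.0465, 0.0276]
tcp_rot: [[1.0, 0.022, 0.0], [0.022, -1.0, -0.0], [0.0, 0.0, -1.0]]
force: [-0.2, 0.3, 0.8]
opening: 0.006
grasp_force: 0.1
```

```bash
python3 -m jog '[[0,0,0.0015,0,0,0,0],[0,0,0.003,0,0,0,0],[0,0,0.003,0,0,0,0]]';  python3 -m jog '[[0,0,0.001,0,0,0,0],[0,0,0.002,0,0,0,0],[0,0,0.002,0,0,0,0]]'
```

```text
time_s: 21.52
position: [0.6488, 0.0458, 0.0276]
tcp_rot: [[1.0, 0.021, 0.0], [0.021, -1.0, 0.003], [0.0, -0.003, -1.0]]
force: [1.4, 7.7, -0.0]
opening: 0.005
grasp_force: 3.5
time_s: 21.9
position: [0.6488, 0.0457, 0.0276]
tcp_rot: [[1.0, 0.021, 0.0], [0.021, -1.0, 0.006], [0.0, -0.006, -1.0]]
force: [1.3, 12.0, 1.5]
opening: 0.001
grasp_force: 6.0
```

The rod has stopped firmly at the expected place. Retreat and check.

```bash
python3 -m jog '[[0,0,-0.01,0,0,0,0],[0,0,-0.05,0,0,0,0],[0,0,-0.07,-0.05,0,0,0],[0,0,-0.12,-0.11,0,0,0],[0,0,-0.18,-0.15,0,0,0],[0,0,-0.24,-0.15,0,0,0],[0,0,-0.24,-0.15,0,0,0],[0,0,-0.24,-0.15,0,0,0]]'
python3 - <<'E'
from h import *
ims=[]
for c,(a,b,e,f) in (("top",(110,250,190,390)),("scene",(120,290,285,485))):
    im,d=viewer.capture(c); ims.append(cv2.resize(im[a:b,e:f],(400,300)))
    for t in("tab","eyelet","rod_head","rod_tip","offcut"):print(c,t,[(np.round(r["xyz"],3).tolist(),round(r["p"],2)) for r in models.tip_of(c,t) if r["xyz"][0]>.42])
cv2.imwrite("pics/end.png",np.hstack(ims))
print(bot.read_state()["time_s"])
E
```

```text
time_s: 22.9
position: [0.6432, 0.2823, 0.1773]
tcp_rot: [[1.0, 0.025, -0.0], [0.025, -1.0, -0.001], [-0.0, 0.001, -1.0]]
force: [-0.5, -0.8, 0.7]
opening: 0.006
grasp_force: 0.0
top tab [([0.637, -0.099, 0.044], 0.81)]
top eyelet [([0.652, -0.05, 0.026], 0.94)]
top rod_head [([0.648, 0.033, 0.027], 0.52)]
top rod_tip [([0.453, 0.053, 0.006], 0.83), ([0.645, -0.079, 0.028], 0.59)]
top offcut [([0.452, 0.337, 0.004], 0.62)]
scene tab [([0.642, -0.097, 0.036], 0.6), ([0.627, -0.029, -0.0], 0.49)]
scene eyelet [([0.648, -0.051, 0.028], 0.68)]
scene rod_head [([0.648, 0.038, 0.023], 0.63)]
scene rod_tip [([0.455, 0.049, 0.007], 0.53)]
scene offcut [([0.453, 0.34, 0.002], 0.42)]
23.5
```

View pics/end.png

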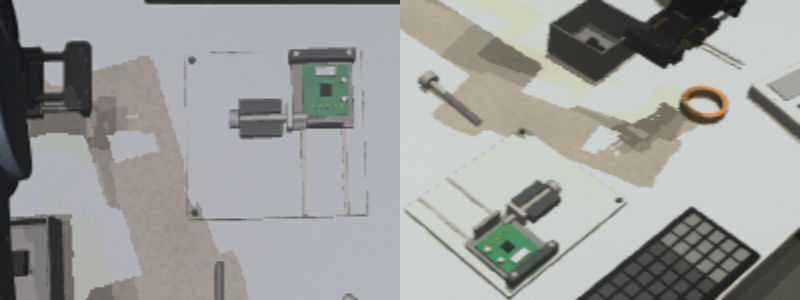

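The picture shows the rod's head against the guide block at (235,118) and the rod through the lug at (300,120). The carriage is at the stop (322,55), and the offcut is in the bin at (597,43) in the right half. The gripper is clear of everything.

```bash
python3 -c "
from rig import workorder
print(workorder.hand_in())"
```

```text
the job is handed in; nothing more can be done
None
```

The job is handed in (no verdict was returned): the last check at 23.5 s showed the offcut in the bin, the carriage home against its stop, and the rod through the eyelet with its head on the guide block.

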